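Close the spice box with its dovetail lid

ROBOT

A 6-joint arm with a two-finger parallel gripper is mounted at the origin on a cart in front of the work surface, level with it; the furniture and walls round the work are solid. World frame = base frame: x ahead of the robot, y to its left, z up, the work surface at z = 0. Lengths are in m, angles in rad, forces in N, time in s.
With the tool pointing down it reaches from about 0.375 to 0.9 m from the base axis. Payload 3.1 kg.
Tool frame: the origin (TCP) lies between the finger pads; the fingertips stand 17 mm ahead of it and the grasp point (between the pads) lies 2 mm behind it; z points along the fingers, y is the line along which they close (so a half turn about z gives the same grasp; the last joint's range is limited). The gripper opens to 87 mm and grips with 3 to 60 N. Pads are 19 mm wide; open, the fingers measure 117 mm over their backs; the gripper's body (75 mm by 190 mm) begins 51 mm behind the grasp point.
Start: joints at [-1.448, 0.527, 1.433, -0, 1.181, -0.178], TCP at [0.186, -0.597, 0.24] pointing down, gripper open.
Joint ranges: [-3.08, 3.08], [-0.75, 2.2], [0.22, 2.44], [-1.43, 4.57], [0, 2.65], [-2.85, 2.85]. Speed limits (rad/s): [2.79, 2.79, 3.14, 3.14, 3.14, 3.14].

INTERFACE

Orientations are given as a unit quaternion [x, y, z, w].
In Python, from cell import arm, vision gives the robot as it stands.
- The arm moves only by the shell command python3 -m jog 'ROWS' [FORCE]. ROWS is JSON, a list of rows, each a list of 3 entries, a list of its own where there are three numbers: the shift along the world's x, y, z in units of 50 cm (1.0 is 50 cm), then the turn, a rotation vector about the world's x, y, z in units of 180 degrees (1.0 is 180 degrees), then the closure in counts, from 0 (fully open) to 255 (shut). In form: [[[dx, dy, dz], [rx, ry, rz], jaw], ...]. A call has exactly 10 rows; each row is the pose to reach, as a shift and turn from the pose commanded when the call began, turning the shorter way round; what a row does not reach only later rows make up. A row lasts 1/10 s, in which the tool goes at most 50 mm and 8.59 degrees, less where a joint would pass 70% of its speed; a pose out of reach is approached as far as the arm can. A call with a number of a shift or a turn outside -1 to 1 is refused whole. A call with a gripper value outside its range is refused whole. The fingers move at their own pace and stop on an object; FORCE is the grip in N (left out, the last holds). Time passes only in rows, so rows that repeat a pose let the fingers close, or fill a call up. It gives the time, the measured TCP pose, the force, the opening and the grip force at its end, in the units of the state.
- arm.get_state(): the state, without advancing time (a new reading comes with each control period).
- vision.get_image(name): name is "scene" or "top" or "wrist"; returns a dict with "image" (384x512x3 uint8, red, green, blue), "z_map" (384x512 float32, m along the optical axis (not along the pixel's ray), 0 where there is no reading), "intrinsics" (3x3 intrinsics, pixels), "k1" (the pictures are not rectified: a ray, as slopes to the right and down, at radius r is drawn at 1 + k1 r^2 times it, then the intrinsics apply), "view" (4x4, takes a point from world to camera coordinates); the wrist camera has in their place "hand_eye" (4x4, takes a point from camera to tool coordinates, whose origin is the TCP and whose axes are the flange's). Camera axes: x right, y up, looking along -z (the intrinsics and any distortion apply to the point x, -y, -z); pixel columns grow to the right and rows downward; lengths in m; the calibration is good to about 2 mm. A picture is of the moment at which its call begins: read the wrist's pose just before it.
- arm.close_job(): hands the job in; it is judged then, once.
The state is a dict: "t": time; "q": joint angles; "joint_vel": joint speeds; "tau": joint torques, N m; "tcp_pos": TCP position; "tool_rot": TCP orientation; "force": force on the tool from outside, world axes, zero at the start; "wrist_torque": the same for the moment, N m; "gripper_width": finger opening in m; "grip_force": force on a finger pad.
Only numpy, scipy, OpenCV 4.12 (cv2) and the standard library are available. Lean on these libraries where they do the work, as an engineer would, in place of code of your own. Each camera call takes 0.05 s, during which the arm holds its last target. There are 200 camera calls.

TASK

Close the wooden spice box: pick up its loose lid by the bar pull, enter the narrow end at the open mouth of the dovetail way, and slide it in until it wedges tight. How far in it wedges differs each time, so finish by feel with a firm but gentle push of about 15 N (never more than 20 N). Let go and leave the other things on the worktop where they are.

Things in the scene. Friction and masses are not known exactly. Their poses are not given: they have to be found in the camera images.
- spice_box: Open wooden box, 140 long (its x), 124 wide, 70 high, fixed to the worktop; origin: centre of the underside. On top a dovetail way runs along x: ledge at height 58, between side strips (tops at 70) undercut 30 deg off vertical. Open at the -x end (mouth), it narrows 7 mm per 100 mm on each side towards +x; stop wall at x = +64. Mind the microwave, 0.48 m up at the back left.
- lid: Loose light wooden lid, 120 long (its x), 12 thick, 112 to 224 g; origin: centre of the underside. Tapered plan: 100 wide at the -x end, 84 wide at the narrow +x end, which goes in first. Side edges bevelled to suit the way. It runs with its x along the box's x, underside on the ledge; it has 1 mm play to each side per 14 mm still to go, and finds its own line if let go and pushed at the bar.
- way_mouth (a point): Middle of the mouth of the way, on the ledge: 70 mm from the box's origin along its -x, 58 mm up; axes as the box's. The lid wedges with its origin 46 to 72 mm inside (along +x of) this point, differing each time: only force tells. Pushed, it gives under 1 mm once tight. From above, the narrow end can be laid on the ledge while the lid's origin is 46 to 54 mm outside the mouth.
- lid_pull (a point): Middle of the wooden bar pull that stands across the middle of the lid's top: bar 14 mm thick (along the lid's x), 50 long (along its y), 24 high with its foot 12 and its top 36 above the lid's underside; this point is 26 above the lid's origin. Axes as the lid's. Grip it across its 14 mm, or push on its -x face.
- striped_mug: White mug with dark stripes, 81x116x94 mm; origin at the centre of its underside. Leave alone.
- lemon: A lemon, 78x55x56 mm, origin at the centre of its underside. Leave alone.
- spice_jar: Spice jar with a red cap, 47 mm across, 97 high; origin at the centre of its underside. Leave alone.
- onion: An onion, 78 mm across, 85 high; origin at the centre of its underside. Leave alone.
- teaspoon: Steel teaspoon lying flat, 130x27x11 mm; origin at the centre of its underside. Leave alone.
- steel_cup: Small plain steel cup, 65 mm across, 61 high; origin at the centre of its underside. Leave alone.

How it is judged:
By the outcome, as a careful person would: the job done as asked, in the order asked, and still so for the second after the job is handed in, with the robot touching nothing.
It also fails if it takes over 59 s, if anything falls off the work surface, if the arm or the gripper's body presses on something with over 40 N, if the wrist force passes 120 N, or if a joint passes its speed limit or range.

## Working session

There is one attempt and no reset: what is moved stays moved. The work goes in short steps, Python scripts to look and compute and a shell command to move; the robot and the scene stay as the last step left them, time stands still between calls to the robot, and variables do not carry over. Pictures are saved under pics/ and viewed, at most 10 in all, crops included, and the job is handed in when it is done.

```bash
mkdir -p pics; cat > h.py <<'E'
import numpy as np,cv2
from cell import arm,vision
from scipy.spatial.transform import Rotation as R
def grab(n,tag):
    s=arm.get_state(); d=vision.get_image(n)
    cv2.imwrite(f'pics/{tag}.png',d['image'][:,:,::-1])
    if n=='wrist':
        T=np.eye(4);T[:3,:3]=R.from_quat(s['tool_rot']).as_matrix();T[:3,3]=s['tcp_pos'];M=T@d['hand_eye']
    else: M=np.linalg.inv(d['view'])
    z=d['z_map'];K=np.array(d['intrinsics']);v,u=np.mgrid[0:z.shape[0],0:z.shape[1]].astype(float)
    p=cv2.undistortPoints(np.stack([u.ravel(),v.ravel()],1)[:,None],K,np.array([d['k1'],0,0,0.]))[:,0].reshape(z.shape+(2,))
    c=np.stack([p[...,0]*z,-p[...,1]*z,-z,np.ones_like(z)],-1)
    W=(c@M.T)[...,:3]; W[z==0]=np.nan
    np.save(f'pics/{tag}.npy',W); return d['image'],W
E
python3 - <<'E'
from h import *
for n in('scene','top'):
    im,W=grab(n,n+'0')
a=[cv2.imread(f'pics/{n}0.png') for n in('scene','top')]
cv2.imwrite('pics/both.png',cv2.resize(np.vstack(a),(512,768))[:, :])
s=arm.get_state();print(s['tool_rot'],s['force'],s['t'])
E
```

```text
[ 9.88636897e-01  1.50319982e-01  1.79273635e-05 -9.94447693e-04] [ 0.30707687  0.14261199 -0.16751319] 0.1
```

View pics/top0.png

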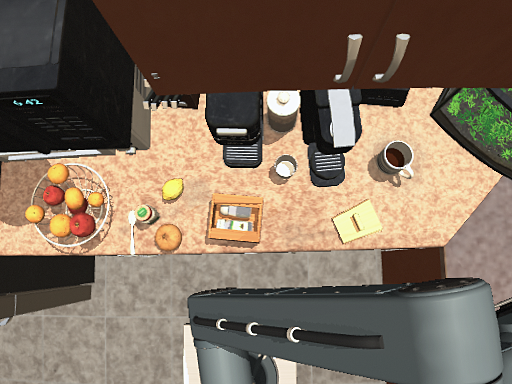

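View pics/scene0.png

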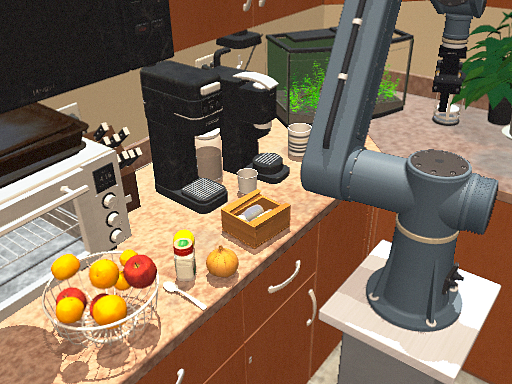

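The top view shows the box around pixel (236,219), the yellow lid with its bar around (357,222), and the mug, spoon, onion and cup well apart. Next I'll measure the box and lid in the top view's depth.

```bash
python3 - <<'E'
from h import *
W=np.load('pics/top0.npy');im=cv2.imread('pics/top0.png')
def ext(c,r,lo,hi,name):
    m=np.zeros(W.shape[:2],bool);m[r[0]:r[1],c[0]:c[1]]=1
    m&=(W[...,2]>lo)&(W[...,2]<hi);P=W[m]
    rc=cv2.minAreaRect(P[:,:2].astype(np.float32)*1000);print(name,m.sum(),rc,np.median(P[:,2]).round(4));print(cv2.boxPoints(rc).round(0).tolist())
ext((325,390),(195,250),.006,.02,'lid');ext((325,390),(195,250),.03,.045,'bar')
ext((200,270),(185,250),.062,.08,'boxtop');ext((200,270),(185,250),.03,.08,'box')
for r in (200,219,236): print(r,[(c,W[r,c].round(3).tolist()) for c in (210,216,235,256,261)])
print('wt',W[230,300],W[160,230])
a=cv2.resize(im[185:255,195:275],None,fx=5,fy=5,interpolation=2);b=cv2.resize(im[190:260,320:400],None,fx=5,fy=5,interpolation=2)
cv2.imwrite('pics/crop.png',np.hstack([a,b]))
E
```

```text
lid 1214 ((426.78271484375, -345.03814697265625), (168.6883544921875, 139.1831817626953), 84.4811019897461) 0.0121
[[349.0, -422.0], [488.0, -436.0], [504.0, -268.0], [366.0, -254.0]]
bar 86 ((426.7250061035156, -345.7457275390625), (50.17997741699219, 13.985701560974121), 22.48112678527832) 0.0356
[[401.0, -349.0], [406.0, -362.0], [453.0, -343.0], [447.0, -330.0]]
boxtop 884 ((445.5962829589844, -2.0205764770507812), (140.3963165283203, 124.7523193359375), 83.61576843261719) 0.0698
[[376.0, -65.0], [500.0, -79.0], [515.0, 61.0], [391.0, 75.0]]
box 1989 ((445.4854431152344, -2.11456298828125), (140.46731567382812, 124.86766052246094), 83.48492431640625) 0.0591
[[375.0, -65.0], [500.0, -79.0], [515.0, 61.0], [391.0, 75.0]]
200 [(210, [0.505, 0.077, -0.002]), (216, [0.494, 0.051, 0.068]), (235, [0.492, -0.002, 0.071]), (256, [0.491, -0.059, 0.068]), (261, [0.491, -0.073, 0.069])]
219 [(210, [0.442, 0.068, 0.071]), (216, [0.448, 0.059, 0.003]), (235, [0.446, 0.004, 0.006]), (256, [0.445, -0.057, 0.005]), (261, [0.439, -0.072, 0.057])]
236 [(210, [0.395, 0.068, 0.071]), (216, [0.395, 0.051, 0.072]), (235, [0.394, -0.0, 0.068]), (256, [0.392, -0.057, 0.07]), (261, [0.396, -0.07, -0.001])]
wt [ 0.40997862 -0.18226391  0.00102048] [0.61184949 0.01285914 0.04403985]
```

View pics/crop.png

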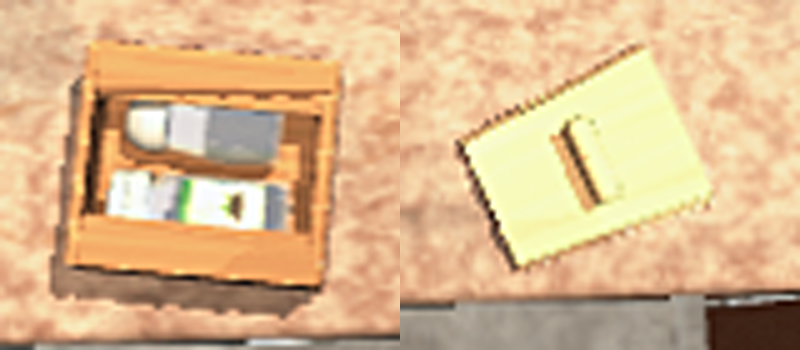

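The crops show the mouth of the way at the box's right side (world −y), with the stop wall on the left. The lid's narrow end is at the left (crop edge (460,140)-(515,268)). Box yaw is about 83.5°, mouth ≈ (0.438,-0.072). Lid yaw is about 112.5°, bar ≈ (0.427,-0.346). I'll move over the lid.

```bash
python3 -m jog '[[[0.06,0.06,0],[0,0,0.004],0],[[0.13,0.13,-0.01],[0,0,0.01],0],[[0.2,0.21,-0.03],[0,0,0.015],0],[[0.27,0.28,-0.05],[0,0,0.02],0],[[0.34,0.35,-0.06],[0,0,0.029],0],[[0.4,0.42,-0.07],[0,0,0.029],0],[[0.45,0.47,-0.08],[0,0,0.029],0],[[0.482,0.502,-0.08],[0,0,0.029],0],[[0.482,0.502,-0.08],[0,0,0.029],0],[[0.482,0.502,-0.08],[0,0,0.029],0]]' 25
python3 - <<'E'
from h import *
im,W=grab('wrist','w1')
m=(W[...,2]>.03)&(W[...,2]<.04)
n,l,st,ct=cv2.connectedComponentsWithStats(m.astype(np.uint8))
for i in range(1,n):
    if st[i,4]>200:
        P=W[l==i];rc=cv2.minAreaRect(P[:,:2].astype(np.float32)*1000);print('bar',st[i],rc,cv2.boxPoints(rc).round(0).tolist(),np.median(P[:,2]))
m=(W[...,2]>.007)&(W[...,2]<.04)
n,l,st,ct=cv2.connectedComponentsWithStats(m.astype(np.uint8))
i=1+st[1:,4].argmax();P=W[l==i];rc=cv2.minAreaRect(P[:,:2].astype(np.float32)*1000);print('lid',st[i],rc,cv2.boxPoints(rc).round(0).tolist())
s=arm.get_state();print(s['tcp_pos'],s['tool_rot'],s['t'],s['force'])
E
```

```text
t: 1.1
tcp_pos: [0.4268, -0.3455, 0.1993]
tool_rot: [0.981, 0.196, -0.0, -0.0]
force: [-0.6, -0.5, 0.9]
gripper_width: 0.087
grip_force: 0.0
bar [  0  11  33 106 801] ((445.088623046875, -72.5756607055664), (5.263094425201416, 111.81846618652344), 85.11530303955078) [[389.0, -70.0], [501.0, -80.0], [501.0, -75.0], [390.0, -65.0]] 0.03488564240851705
bar [200  12  89  33 209] ((567.388671875, -280.7825927734375), (25.795455932617188, 86.77690124511719), 25.605045318603516) [[537.0, -247.0], [575.0, -325.0], [598.0, -314.0], [560.0, -236.0]] 0.03575624001912986
bar [423  23  35  74 571] ((620.7263793945312, -474.3677062988281), (70.54678344726562, 27.57183837890625), 38.97260665893555) [[585.0, -486.0], [602.0, -507.0], [657.0, -463.0], [639.0, -441.0]] 0.035129149076356614
bar [377  30  34  76 297] ((588.6329956054688, -433.61773681640625), (73.65109252929688, 25.643024444580078), 37.1660041809082) [[552.0, -446.0], [567.0, -466.0], [626.0, -422.0], [610.0, -401.0]] 0.035255224075683766
bar [246 158  13  44 543] ((429.4579772949219, -346.36468505859375), (49.452144622802734, 13.632493019104004), 22.404699325561523) [[404.0, -349.0], [409.0, -362.0], [455.0, -343.0], [450.0, -331.0]] 0.03487079285226691
lid [ 201  136  104   78 7170] ((429.6846923828125, -346.20770263671875), (94.65587615966797, 120.40050506591797), 22.032922744750977) [[363.0, -308.0], [408.0, -420.0], [496.0, -384.0], [451.0, -273.0]]
[ 0.42644418 -0.34615498  0.19942244] [ 9.80754405e-01  1.95245305e-01 -2.50567112e-04  6.98308753e-05] 1.15 [-0.38291848  0.29529411  0.81323145]
```

View pics/w1.png

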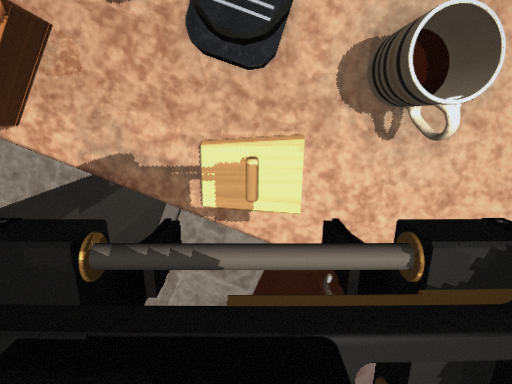

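The wrist view confirms the lid, with the bar centred at pixel (252,180) and yaw matching within 0.2°. The narrow end is left, towards the box. I'll descend with the fingertips 3 mm above the lid's top, then grip.

```bash
python3 -m jog '[[[0.004,0,-0.07],[0,0,0],0],[[0.004,0,-0.15],[0,0,0],0],[[0.004,0,-0.22],[0,0,0],0],[[0.004,0,-0.27],[0,0,0],0],[[0.004,0,-0.3],[0,0,0],0],[[0.004,0,-0.32],[0,0,0],0],[[0.004,0,-0.33],[0,0,0],0],[[0.004,0,-0.334],[0,0,0],0],[[0.004,0,-0.334],[0,0,0],120],[[0.004,0,-0.334],[0,0,0],255]]' 25
python3 -m jog '[[[0,0,0],[0,0,0],255],[[0,0,0],[0,0,0],255],[[0,0,0],[0,0,0],255],[[0,0,0],[0,0,0],255],[[0,0,0],[0,0,0],255],[[0,0,0],[0,0,0],255],[[0,0,0],[0,0,0],255],[[0,0,0],[0,0,0],255],[[0,0,0],[0,0,0],255],[[0,0,0],[0,0,0],255]]' 25
```

```text
t: 2.15
tcp_pos: [0.4292, -0.3463, 0.0334]
tool_rot: [0.981, 0.195, 0.0, 0.001]
force: [-0.2, -0.2, -0.4]
gripper_width: 0.0777
grip_force: 0.0
t: 3.15
tcp_pos: [0.4287, -0.3456, 0.0325]
tool_rot: [0.981, 0.195, -0.0, -0.0]
force: [-0.4, -0.1, -0.4]
gripper_width: 0.0138
grip_force: 25.0
```

Gripped at 13.8 mm opening. Next: lift, carry and turn −29° to a spot about 30 mm above the laying position, 50 mm outside the mouth.

```bash
python3 -m jog '[[[0,0,0.06],[0,0,0],255],[[0,0.02,0.13],[0,0,-0.02],255],[[0.002,0.08,0.18],[0,0,-0.05],255],[[0.003,0.15,0.18],[0,0,-0.08],255],[[0.004,0.22,0.18],[0,0,-0.11],255],[[0.005,0.29,0.18],[0,0,-0.14],255],[[0.006,0.36,0.18],[0,0,-0.161],255],[[0.007,0.42,0.18],[0,0,-0.161],255],[[0.007,0.449,0.18],[0,0,-0.161],255],[[0.007,0.449,0.18],[0,0,-0.161],255]]'
python3 -m jog '[[[0,0,0],[0,0,0],255],[[0,0,0],[0,0,0],255],[[0,0,0],[0,0,0],255],[[0,0,0],[0,0,0],255],[[0,0,0],[0,0,0],255],[[0,0,0],[0,0,0],255],[[0,0,0],[0,0,0],255],[[0,0,0],[0,0,0],255],[[0,0,0],[0,0,0],255],[[0,0,0],[0,0,0],255]]'
python3 - <<'E'
from h import *
grab('wrist','w2');grab('top','t2')
cv2.imwrite('pics/wt.png',cv2.resize(np.vstack([cv2.imread('pics/w2.png'),cv2.imread('pics/t2.png')[150:280]]),None,fx=1,fy=1))
s=arm.get_state();print(s['tcp_pos'],s['tool_rot'],s['t'],s['force'],s['wrist_torque'])
E
```

```text
t: 4.15
tcp_pos: [0.4316, -0.1195, 0.1224]
tool_rot: [0.998, -0.055, -0.001, -0.0]
force: [-0.4, -0.1, -1.4]
gripper_width: 0.0138
grip_force: 25.0
t: 5.15
tcp_pos: [0.4323, -0.1212, 0.1225]
tool_rot: [0.998, -0.056, -0.0, 0.0]
force: [-0.8, -0.3, -1.5]
gripper_width: 0.0137
grip_force: 25.0
[ 0.43232714 -0.12119681  0.12256487] [ 9.98408883e-01 -5.63888290e-02  3.26382948e-05  1.66107103e-05] 5.25 [ 0.52999159  0.01342547 -1.60157325] [ 0.02390278  0.00561114 -0.0098871 ]
```

View pics/wt.png

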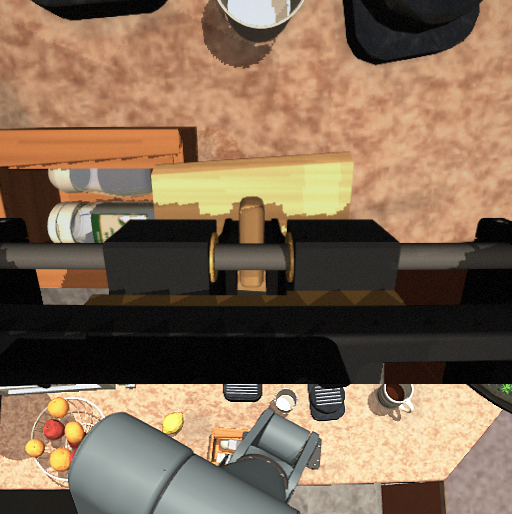

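The wrist view shows the box's far strip (rows 128–165) and the lid's narrow end over the mouth near column 155, with the bar's far end at (252,197). Now I'll compare the two in one frame.

```bash
python3 - <<'E'
from h import *
W=np.load('pics/w2.npy');a=np.deg2rad(83.5);d=np.array([np.cos(a),np.sin(a)]);n=np.array([-d[1],d[0]]);C=np.array([.4455,-.0021])
Q=W.copy();Q[...,0]=(W[...,:2]-C)@d*1000;Q[...,1]=(W[...,:2]-C)@n*1000;Q[...,2]*=1000
def fit(u,v,t):
    p=np.polyfit(u,v,1);r=v-np.polyval(p,u);k=abs(r)<1.5;p=np.polyfit(u[k],v[k],1);print(t,len(u),'slope',p[0].round(4),'at0',p[1].round(2),'rms',r[k].std().round(2))
# far (+world x) = -n side
def edges(m,cols,t):
    u=[];v=[]
    for c in cols:
        r=np.where(m[:,c])[0]
        if len(r): u.append(Q[r[0],c,0]);v.append(Q[r[0],c,1])
    fit(np.array(u),np.array(v),t)
z=Q[...,2]
ms=(z>64)&(z<76);ml=(z>94)&(z<108);mb=(z>118)&(z<132)
edges(ms,range(5,175,2),'strip outer');edges(ml,range(165,345,2),'lid top far edge')
yy,xx=np.where(ms);k=(yy<165)&(xx>100);print('strip end x',np.percentile(Q[yy[k],xx[k],0],[0,1,2]),np.median(z[yy[k],xx[k]]))
yy,xx=np.where(ml);k=(yy>155)&(yy<215)&(xx<360)&(xx>140)
P=Q[yy[k],xx[k]];print('lid x',np.percentile(P[:,0],[0,1,99,100]),'z',np.median(P[:,2]))
yy,xx=np.where(mb);k=(yy>190)&(yy<225)&(xx>235)&(xx<270);P=Q[yy[k],xx[k]];print('bar',k.sum(),P[:,1].min(),np.percentile(P[:,0],[1,50,99]),np.median(P[:,2]))
# underside/worktop plane
print('tcp',(np.array([.4323,-.1212])-C)@d*1000,(np.array([.4323,-.1212])-C)@n*1000)
E
```

```text
strip outer 85 slope -0.0026 at0 -63.31 rms 0.13
lid top far edge 90 slope 0.0684 at0 -38.08 rms 0.34
strip end x [-70.48054034 -70.19572529 -70.01956884] 69.5815015788501
lid x [-180.72644379 -179.34161416  -61.99338037  -60.50486506] z 101.4462858942884
bar 553 -26.198341322884126 [-127.58112513 -121.04794097 -114.01959936] 124.64475127869451
tcp -119.82869043281794 -0.3673542648267599
```

The lid origin is 50.5 mm outside the mouth and laterally aligned within about 1 mm (play there is about 7 mm). I'll lower it onto the ledge.

```bash
python3 -m jog '[[[0,0,-0.02],[0,0,0],255],[[0,0,-0.04],[0,0,0],255],[[0,0,-0.05],[0,0,0],255],[[0,0,-0.054],[0,0,0],255],[[0,0,-0.057],[0,0,0],255],[[0,0,-0.059],[0,0,0],255],[[0,0,-0.06],[0,0,0],255],[[0,0,-0.061],[0,0,0],255],[[0,0,-0.062],[0,0,0],255],[[0,0,-0.062],[0,0,0],255]]'
```

```text
t: 6.25
tcp_pos: [0.4324, -0.1212, 0.0916]
tool_rot: [0.998, -0.056, 0.0, 0.0]
force: [0.4, 0.2, -1.5]
gripper_width: 0.0138
grip_force: 25.0
```

```bash
python3 -m jog '[[[0,0,-0.001],[0,0,0],255],[[0,0,-0.001],[0,0,0],255],[[0,0,-0.001],[0,0,0],255],[[0,0,-0.002],[0,0,0],255],[[0,0,-0.002],[0,0,0],255],[[0,0,-0.002],[0,0,0],255],[[0,0,-0.002],[0,0,0],255],[[0,0,-0.002],[0,0,0],255],[[0,0,-0.002],[0,0,0],255],[[0,0,-0.002],[0,0,0],255]]'
```

```text
t: 7.25
tcp_pos: [0.4323, -0.1212, 0.0906]
tool_rot: [0.998, -0.056, 0.0, 0.0]
force: [-0.1, -0.5, -2.0]
gripper_width: 0.0136
grip_force: 25.0
```

```bash
python3 -m jog '[[[0,0,-0.001],[0,0,0],255],[[0,0.004,-0.001],[0,0,0],255],[[0.001,0.01,-0.001],[0,0,0],255],[[0.002,0.018,-0.001],[0,0,0],255],[[0.003,0.026,-0.001],[0,0,0],255],[[0.004,0.034,-0.001],[0,0,0],255],[[0.005,0.042,-0.001],[0,0,0],255],[[0.006,0.05,-0.001],[0,0,0],255],[[0.0065,0.056,-0.001],[0,0,0],255],[[0.007,0.06,-0.001],[0,0,0],255]]'
```

```text
t: 8.25
tcp_pos: [0.4365, -0.0913, 0.0905]
tool_rot: [0.998, -0.056, 0.001, 0.001]
force: [-0.8, -5.3, 6.1]
gripper_width: 0.0136
grip_force: 25.0
```

Resting on the ledge (about 8 N down). I'll ease up slightly and keep sliding.

```bash
python3 -m jog '[[[0,0,0.001],[0,0,0],255],[[0,0.004,0.001],[0,0,0],255],[[0.001,0.01,0.001],[0,0,0],255],[[0.002,0.018,0.001],[0,0,0],255],[[0.003,0.026,0.001],[0,0,0],255],[[0.004,0.034,0.001],[0,0,0],255],[[0.005,0.042,0.001],[0,0,0],255],[[0.006,0.05,0.001],[0,0,0],255],[[0.0065,0.056,0.001],[0,0,0],255],[[0.007,0.06,0.001],[0,0,0],255]]'
```

```text
t: 9.25
tcp_pos: [0.4391, -0.0608, 0.0905]
tool_rot: [0.998, -0.056, -0.0, -0.0]
force: [-0.3, -1.1, 0.6]
gripper_width: 0.0138
grip_force: 25.0
```

Lid origin is about 10 mm inside. I'll let go, back off and look: the remaining side gap predicts how far there is to go.

```bash
python3 -m jog '[[[0,0,0],[0,0,0],150],[[0,0,0],[0,0,0],100],[[0,0,0.002],[0,0,0],100],[[0,0,0.02],[0,0,0],100],[[0,0,0.08],[0,0,0],100],[[-0.02,0,0.14],[0,0,0],100],[[-0.04,0,0.2],[0,0,0],100],[[-0.06,0,0.22],[0,0,0],100],[[-0.06,0,0.22],[0,0,0],100],[[-0.06,0,0.22],[0,0,0],100]]' 40
python3 - <<'E'
from h import *
im,W=grab('wrist','w3');print(arm.get_state()['tcp_pos'],arm.get_state()['force'])
cv2.imwrite('pics/w3c.png',cv2.resize(im[90:260,40:330,::-1],None,fx=2.7,fy=2.7,interpolation=cv2.INTER_CUBIC))
E
```

```text
t: 10.25
tcp_pos: [0.4094, -0.0613, 0.2009]
tool_rot: [0.998, -0.057, 0.001, 0.0]
force: [0.3, -0.0, -0.2]
gripper_width: 0.0529
grip_force: 0.0
[ 0.40941463 -0.06125117  0.20039871] [ 0.39732734  0.2533361  -0.30710773]
```

View pics/w3c.png

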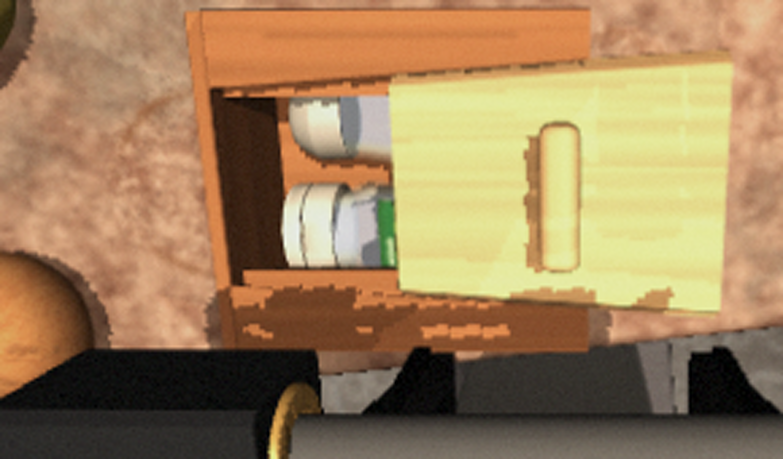

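The lid lies straight in the way, with its narrow end at crop column 395 and dark gaps along both edges. Now I'll measure the gaps.

```bash
python3 - <<'E'
from h import *
W=np.load('pics/w3.npy');im=cv2.imread('pics/w3.png').astype(int)
a=np.deg2rad(83.35);d=np.array([np.cos(a),np.sin(a)]);n=np.array([-d[1],d[0]]);C=np.array([.4455,-.0021])
Q=W*1000;Q[...,0]=(W[...,:2]-C)@d*1000;Q[...,1]=(W[...,:2]-C)@n*1000
z=Q[...,2]
def rep(u,v,t):
    u=np.array(u);v=np.array(v);p=np.polyfit(u,v,1)
    for _ in range(3):
        r=v-np.polyval(p,u);k=abs(r)<1.2;p=np.polyfit(u[k],v[k],1)
    print(t,k.sum(),'slope %.4f at-30 %.2f at 0 %.2f rms %.2f'%(p[0],np.polyval(p,-30),p[1],r[k].std()))
top=(z>66)
# strips ahead of lid: crop cols 250..380 -> px 40+c/2.7
uo,vo,ui,vi,un,vn=[],[],[],[],[],[]
for c in range(136,182):
    r=np.where(top[:,c]&(np.arange(384)>88)&(np.arange(384)<150))[0]
    if len(r):uo.append(Q[r[0],c,0]);vo.append(Q[r[0],c,1]);ui.append(Q[r[-1],c,0]);vi.append((Q[r[-1],c,1]))
    r=np.where(top[:,c]&(np.arange(384)>170)&(np.arange(384)<222))[0]
    if len(r):un.append(Q[r[0],c,0]);vn.append(Q[r[0],c,1])
rep(uo,vo,'far outer');rep(ui,vi,'far inner');rep(un,vn,'near inner')
# lid by colour
hsv=cv2.cvtColor(im.astype(np.uint8),cv2.COLOR_BGR2HSV)
y=(im[...,0]>110)&(hsv[...,0]>20)&(hsv[...,0]<35)&(z>64)&(z<76)
lf,ln,us=[],[],[]
for c in range(192,304):
    r=np.where(y[100:215,c])[0]+100
    if len(r)>40: us.append(c);lf.append(r[0]);ln.append(r[-1])
rep(Q[lf,us,0],Q[lf,us,1],'lid far');rep(Q[ln,us,0],Q[ln,us,1],'lid near')
m=np.where(y);print('lid x',np.percentile(Q[m][:,0],[.5,2,98,99.5]),'px',abs(Q[150,250,0]-Q[150,251,0]))
b=(z>88)&(z<112)&(np.arange(384)[:,None]<200);P=Q[b];P=P[(abs(P[:,0]+60)<20)];print('bar c',(P.min(0)+P.max(0))/2,np.median(P,0))
E
```

```text
far outer 46 slope -0.0013 at-30 -62.40 at 0 -62.44 rms 0.05
far inner 46 slope 0.0694 at-30 -44.09 at 0 -42.01 rms 0.26
near inner 45 slope -0.0590 at-30 40.98 at 0 39.21 rms 0.43
lid far 93 slope 0.0715 at-30 -39.64 at 0 -37.49 rms 0.27
lid near 73 slope -0.0685 at-30 37.64 at 0 35.58 rms 0.51
lid x [-119.18196253 -117.79220874   -2.13794313   -0.31009169] px 0.8830751903469434
bar c [-59.87654766  -1.00814224  92.21562031] [-59.92791032  -2.04465447  92.96391743]
```

The gap measurement is too coarse to trust (43–70 mm to go). A safer way to find the wedge is to turn the gripper 90° and hold the bar lightly by its ends. The push is then limited by friction and the pads slip when the lid tightens. Then I'll finish by feel on the −x face.

```bash
python3 -m jog '[[[0.01,0,0],[0,0,0.045],0],[[0.02,0,0],[0,0,0.09],0],[[0.03,0,0],[0,0,0.135],0],[[0.04,-0.001,0],[0,0,0.18],0],[[0.05,-0.001,0],[0,0,0.225],0],[[0.061,-0.001,0],[0,0,0.27],0],[[0.061,-0.001,0],[0,0,0.315],0],[[0.061,-0.001,0],[0,0,0.36],0],[[0.061,-0.001,0],[0,0,0.405],0],[[0.061,-0.001,0],[0,0,0.45],0]]' 40
python3 -m jog '[[[0,0,-0.02],[0,0,0.025],0],[[0,0,-0.06],[0,0,0.05],0],[[0,0,-0.1],[0,0,0.05],0],[[0,0,-0.14],[0,0,0.05],0],[[0,0,-0.17],[0,0,0.05],0],[[0,0,-0.19],[0,0,0.05],0],[[0,0,-0.205],[0,0,0.05],0],[[0,0,-0.213],[0,0,0.05],0],[[0,0,-0.215],[0,0,0.05],0],[[0,0,-0.215],[0,0,0.05],60]]' 4
```

```text
t: 11.3
tcp_pos: [0.4398, -0.0616, 0.1993]
tool_rot: [0.794, 0.608, -0.001, -0.001]
force: [0.3, -0.3, 0.3]
gripper_width: 0.0868
grip_force: 0.0
t: 12.3
tcp_pos: [0.44, -0.0618, 0.0932]
tool_rot: [0.746, 0.666, 0.0, 0.0]
force: [1.2, 0.1, -0.9]
gripper_width: 0.0841
grip_force: 0.0
```

```bash
python3 -m jog '[[[0,0,0],[0,0,0],120],[[0,0,0],[0,0,0],120],[[0,0,0],[0,0,0],120],[[0,0,0],[0,0,0],120],[[0,0,0],[0,0,0],120],[[0,0,0],[0,0,0],120],[[0.001,0.01,0],[0,0,0],120],[[0.002,0.02,0],[0,0,0],120],[[0.003,0.03,0],[0,0,0],120],[[0.005,0.04,0],[0,0,0],120]]' 4
python3 - <<'E'
from h import *
im,W=grab('wrist','w4');s=arm.get_state();t=np.array(s['tcp_pos'])
a=np.deg2rad(83.4);d=np.array([np.cos(a),np.sin(a)]);n=np.array([-d[1],d[0]])
x=(W[...,:2]-t[:2])@d*1000;y=(W[...,:2]-t[:2])@n*1000;z=W[...,2]*1000
m=(abs(y)<22)&(abs(x)<40)&(z>86)&(z<100);print(m.sum(),np.percentile(x[m],[1,50,99]),np.percentile(y[m],[1,99]))
print(t,s['force'],s['grip_force'],s['gripper_width'])
E
```

```text
t: 13.3
tcp_pos: [0.4426, -0.0414, 0.0931]
tool_rot: [0.746, 0.666, 0.0, 0.0]
force: [0.1, -2.4, 1.5]
gripper_width: 0.0502
grip_force: 4.0
1075 [1.70313842 5.23604431 7.20988322] [-21.47142579  21.55503934]
[ 0.44260964 -0.04071806  0.09312903] [ 0.62551846 -0.1511077   2.24584604] 4.0002936869859695 0.04980953018982223
```

View pics/w4.png

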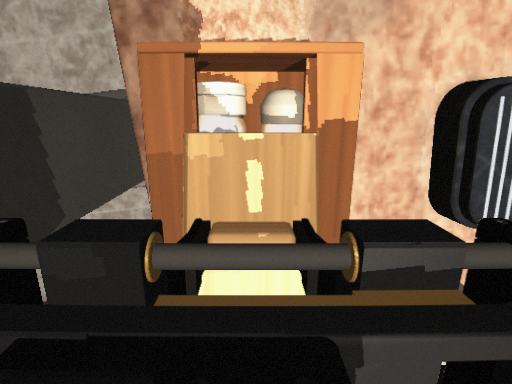

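The view is good: the lid's narrow end is at row 133, and the bar is held at its ends with no slip (front face +7.2 mm from the TCP). I'll keep sliding.

```bash
cat > m.py <<'E'
from h import *
import sys
im,W=grab('wrist',sys.argv[1]);s=arm.get_state();t=np.array(s['tcp_pos'])
a=np.deg2rad(83.4);d=np.array([np.cos(a),np.sin(a)]);n=np.array([-d[1],d[0]])
x=(W[...,:2]-t[:2])@d*1000;y=(W[...,:2]-t[:2])@n*1000;z=W[...,2]*1000
m=(abs(y)<22)&(abs(x)<40)&(z>86)&(z<100);f=np.percentile(x[m],99)
l=(abs(y)<25)&(z>66)&(z<74)&(x<90)&(x>20)
C=np.array([.4455,-.0021]);print('bar front rel',f.round(2),'lid end rel',np.percentile(x[l],[90,99]).round(1),'origin inside mouth',((t[:2]-C)@d*1000+70+f-7.2).round(1),s['t'])
E
python3 -m jog '[[[0,0.004,0],[0,0,0],120],[[0.001,0.008,0],[0,0,0],120],[[0.001,0.012,0],[0,0,0],120],[[0.002,0.016,0],[0,0,0],120],[[0.002,0.02,0],[0,0,0],120],[[0.003,0.024,0],[0,0,0],120],[[0.003,0.028,0],[0,0,0],120],[[0.004,0.032,0],[0,0,0],120],[[0.004,0.036,0],[0,0,0],120],[[0.005,0.04,0],[0,0,0],120]]' 4
python3 m.py w5
```

```text
t: 14.35
tcp_pos: [0.4448, -0.0216, 0.0931]
tool_rot: [0.746, 0.666, -0.0, 0.0]
force: [-0.6, -3.4, 4.1]
gripper_width: 0.0494
grip_force: 4.0
bar front rel 7.58 lid end rel [84.8 88.5] origin inside mouth 51.2 14.4
```

```bash
python3 -m jog '[[[0,0.002,0],[0,0,0],120],[[0,0.004,0],[0,0,0],120],[[0.001,0.006,0],[0,0,0],120],[[0.001,0.008,0],[0,0,0],120],[[0.001,0.01,0],[0,0,0],120],[[0.001,0.012,0],[0,0,0],120],[[0.002,0.014,0],[0,0,0],120],[[0.002,0.016,0],[0,0,0],120],[[0.002,0.018,0],[0,0,0],120],[[0.002,0.02,0],[0,0,0],120]]' 4
python3 m.py w6
```

```text
t: 15.4
tcp_pos: [0.4455, -0.0116, 0.0929]
tool_rot: [0.746, 0.666, -0.0, -0.0]
force: [-1.9, -6.0, 2.5]
gripper_width: 0.0501
grip_force: 4.0
bar front rel 7.23 lid end rel [74.8 78.5] origin inside mouth 60.7 15.45
```

```bash
python3 -m jog '[[[0,0.001,0],[0,0,0],120],[[0,0.002,0],[0,0,0],120],[[0,0.003,0],[0,0,0],120],[[0,0.004,0],[0,0,0],120],[[0.001,0.005,0],[0,0,0],120],[[0.001,0.006,0],[0,0,0],120],[[0.001,0.007,0],[0,0,0],120],[[0.001,0.008,0],[0,0,0],120],[[0.001,0.009,0],[0,0,0],120],[[0.001,0.01,0],[0,0,0],120]]' 4
python3 m.py w7
```

```text
t: 16.45
tcp_pos: [0.446, -0.0068, 0.0926]
tool_rot: [0.746, 0.666, -0.0, -0.0]
force: [-0.9, -5.7, 0.8]
gripper_width: 0.0501
grip_force: 4.0
bar front rel 3.05 lid end rel [70.9 74.2] origin inside mouth 61.3 16.5
```

The pads slipped: the lid wedged at about 61 mm inside with about 6 N of push at 4 N grip (friction ≈0.75). A 10 N grip limits the push to about 15 N, so I'll push firmly that way.

```bash
python3 -m jog '[[[0,0,0],[0,0,0],120],[[0,0,0],[0,0,0],120],[[0,0,0],[0,0,0],120],[[0,0.0005,0],[0,0,0],120],[[0,0.001,0],[0,0,0],120],[[0,0.001,0],[0,0,0],120],[[0,0.0015,0],[0,0,0],120],[[0,0.0015,0],[0,0,0],120],[[0,0.002,0],[0,0,0],120],[[0,0.002,0],[0,0,0],120]]' 10
python3 m.py w8
```

```text
t: 17.5
tcp_pos: [0.446, -0.0065, 0.0926]
tool_rot: [0.746, 0.666, -0.001, 0.0]
force: [-2.4, -8.6, -0.6]
gripper_width: 0.05
grip_force: 10.0
bar front rel 2.93 lid end rel [70.4 73.7] origin inside mouth 61.5 17.55
```

```bash
python3 -m jog '[[[0,0.0005,0],[0,0,0],120],[[0,0.001,0],[0,0,0],120],[[0,0.0015,0],[0,0,0],120],[[0,0.002,0],[0,0,0],120],[[0,0.0025,0],[0,0,0],120],[[0,0.0025,0],[0,0,0],120],[[0,0.0025,0],[0,0,0],120],[[0,0.0025,0],[0,0,0],120],[[0,0.0025,0],[0,0,0],120],[[0,0.0025,0],[0,0,0],120]]' 10
python3 m.py w9
```

```text
t: 18.55
tcp_pos: [0.4461, -0.0061, 0.0926]
tool_rot: [0.745, 0.667, -0.001, 0.001]
force: [-3.3, -14.0, -0.4]
gripper_width: 0.0496
grip_force: 10.0
bar front rel 2.87 lid end rel [69.8 73.1] origin inside mouth 61.7 18.6
```

```bash
python3 -m jog '[[[0,0.0002,0],[0,0,0],120],[[0,0.0004,0],[0,0,0],120],[[0,0.0004,0],[0,0,0],120],[[0,0.0004,0],[0,0,0],120],[[0,0.0004,0],[0,0,0],120],[[0,0.0004,0],[0,0,0],120],[[0,0.0004,0],[0,0,0],120],[[0,0.0004,0],[0,0,0],120],[[0,0.0004,0],[0,0,0],120],[[0,0.0004,0],[0,0,0],120]]' 10
python3 m.py wa
```

```text
t: 19.6
tcp_pos: [0.4461, -0.0061, 0.0926]
tool_rot: [0.745, 0.667, -0.001, 0.001]
force: [-3.4, -14.3, -1.7]
gripper_width: 0.0497
grip_force: 10.0
bar front rel 2.84 lid end rel [69.8 73.1] origin inside mouth 61.8 19.65
```

It's firm at about 14.6 N and no longer moving, so it's tight. I'll release and lift clear.

```bash
python3 -m jog '[[[0,-0.002,0],[0,0,0],120],[[0,-0.004,0],[0,0,0],60],[[0,-0.004,0],[0,0,0],40],[[0,-0.004,0],[0,0,0],40],[[0,-0.004,0.01],[0,0,0],40],[[0,-0.004,0.05],[0,0,0],40],[[0,-0.004,0.1],[0,0,0],40],[[0,-0.004,0.16],[0,0,0],40],[[0,-0.004,0.22],[0,0,0],40],[[0,-0.004,0.26],[0,0,0],40]]' 10
python3 -m jog '[[[0,0,0],[0,0,0],40],[[0,0,0],[0,0,0],40],[[0,0,0],[0,0,0],40],[[0,0,0],[0,0,0],40],[[0,0,0],[0,0,0],40],[[0,0,0],[0,0,0],40],[[0,0,0],[0,0,0],40],[[0,0,0],[0,0,0],40],[[0,0,0],[0,0,0],40],[[0,0,0],[0,0,0],40]]' 10
python3 -c "
from h import *
grab('wrist','wb')
W=np.load('pics/wb.npy');a=np.deg2rad(83.4);d=np.array([np.cos(a),np.sin(a)]);n=np.array([-d[1],d[0]])
x=(W[...,:2]-[.4455,-.0021])@d*1000;y=(W[...,:2]-[.4455,-.0021])@n*1000;z=W[...,2]*1000
m=(abs(x)<50)&(abs(y)<35)&(z>88)&(z<100);print('bar',np.percentile(x[m],[1,99]),np.percentile(y[m],[1,99]))
"
```

```text
t: 20.65
tcp_pos: [0.4467, -0.0059, 0.2253]
tool_rot: [0.746, 0.666, 0.001, 0.001]
force: [-0.3, -0.3, -0.2]
gripper_width: 0.0733
grip_force: 0.0
t: 21.65
tcp_pos: [0.4463, -0.0063, 0.2231]
tool_rot: [0.746, 0.666, 0.0, 0.0]
force: [-0.4, 0.0, 0.4]
gripper_width: 0.0735
grip_force: 0.0
bar [-14.98036381  -1.33696059] [-25.67588185  22.48605616]
```

View pics/wb.png

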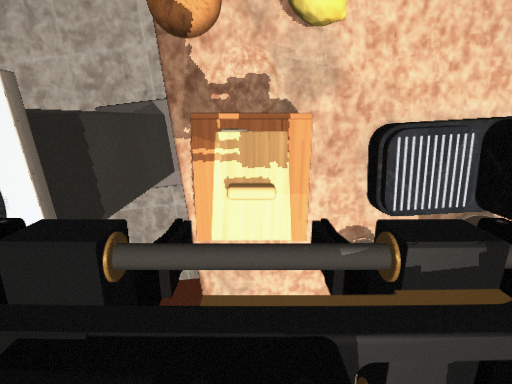

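The lid sits seated in the way with its bar at pixel (251,191), centred about 62 mm inside the mouth. The gripper is clear and nothing else has been disturbed, so I'm handing in.

```bash
python3 -c "
from cell import arm
print(arm.close_job())"
```

```text
the job is handed in; nothing more can be done
None
```

The lid is in the box, wedged tight about 62 mm inside the mouth after a final push of about 14.6 N; the gripper has let go and lifted clear, nothing else was touched that I know of, and the job is handed in at about 22 s.

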